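Park the microscope objectives in their colour-coded dishes

TASK

Put the four microscope objectives away: stand each one, nose up as it is now, on the floor of the parking dish whose rim has the same colour as its band. Set each down gently instead of dropping it, do not tip any over, and leave the two black eyepieces standing where they are.

Things in the scene. Friction and masses are not known exactly. Their poses are not given: they have to be found in the camera images.
- objective_red: loose microscope objective standing nose up: 28 mm aluminium barrel from 8 to 34 mm above its underside, over a black 30 mm foot 7 mm high; a red band round the barrel's top and shoulder, tapering to a 16 mm nose with a lens at 46 mm (full height). 90 to 210 g. Origin: centre of its underside; z: to the nose. Grip the barrel from above, TCP about 32 mm above the underside.
- objective_yellow: loose microscope objective standing nose up: 28 mm aluminium barrel from 8 to 39 mm above its underside, over a black 30 mm foot 7 mm high; a yellow band round the barrel's top and shoulder, tapering to a 16 mm nose with a lens at 51 mm (full height). 90 to 210 g. Origin: centre of its underside; z: to the nose. Grip the barrel from above, TCP about 32 mm above the underside.
- objective_green: loose microscope objective standing nose up: 28 mm aluminium barrel from 8 to 44 mm above its underside, over a black 30 mm foot 7 mm high; a green band round the barrel's top and shoulder, tapering to a 16 mm nose with a lens at 56 mm (full height). 90 to 210 g. Origin: centre of its underside; z: to the nose. Grip the barrel from above, TCP about 32 mm above the underside.
- objective_blue: loose microscope objective standing nose up: 28 mm aluminium barrel from 8 to 49 mm above its underside, over a black 30 mm foot 7 mm high; a blue band round the barrel's top and shoulder, tapering to a 16 mm nose with a lens at 61 mm (full height). 90 to 210 g. Origin: centre of its underside; z: to the nose. Grip the barrel from above, TCP about 32 mm above the underside.
- dish_red: shallow round parking dish with red wall and rim and a grey liner, fixed to the bench: outer diameter 60 mm, rim 10 mm above the bench, wall 5 mm, inner diameter 50 mm, flat floor 4 mm above the bench. Empty at the start. Origin: centre of its underside, at bench height; z axis up.
- dish_yellow: shallow round parking dish with yellow wall and rim and a grey liner, fixed to the bench: outer diameter 60 mm, rim 10 mm above the bench, wall 5 mm, inner diameter 50 mm, flat floor 4 mm above the bench. Empty at the start. Origin: centre of its underside, at bench height; z axis up.
- dish_green: shallow round parking dish with green wall and rim and a grey liner, fixed to the bench: outer diameter 60 mm, rim 10 mm above the bench, wall 5 mm, inner diameter 50 mm, flat floor 4 mm above the bench. Empty at the start. Origin: centre of its underside, at bench height; z axis up.
- dish_blue: shallow round parking dish with blue wall and rim and a grey liner, fixed to the bench: outer diameter 60 mm, rim 10 mm above the bench, wall 5 mm, inner diameter 50 mm, flat floor 4 mm above the bench. Empty at the start. Origin: centre of its underside, at bench height; z axis up.
- eyepiece_1: microscope eyepiece, loose, standing on the bench, to be left alone: steel tube 30 mm in diameter below, black eyecup 35 mm in diameter above, grey glass on top, no coloured band, 50 mm high, about 90 g. Origin: centre of its underside; z axis up.
- eyepiece_2: microscope eyepiece, loose, standing on the bench, to be left alone: steel tube 30 mm in diameter below, black eyecup 35 mm in diameter above, grey glass on top, no coloured band, 50 mm high, about 90 g. Origin: centre of its underside; z axis up.
There are look-alikes about, which are no part of the job. What is shaped like the dish_blue but brown is not meant.

How it is judged:
At the end, for the whole second after the job is handed in: Each objective stands upright (within 0.1 rad) on the floor of the dish of its own colour, its axis within 12 mm of the dish's centre and its underside 1 to 7 mm above the dish's underside (the floor is at 4 mm), released and at rest (horizontal distance between objective_red and dish_red below 0.012 m and z of objective_red in the frame of dish_red between 0.001 and 0.007 m and angle between each of objective_red, objective_yellow, objective_green, objective_blue's own z axis and vertical below 0.1 rad and linear speed of each of objective_red, objective_yellow, objective_green, objective_blue below 0.02 m/s and angular speed of each of objective_red, objective_yellow, objective_green, objective_blue below 0.2 rad/s and contact force between the fingers and objective_red below 0.1 N and horizontal distance between objective_yellow and dish_yellow below 0.012 m and z of objective_yellow in the frame of dish_yellow between 0.001 and 0.007 m and contact force between the fingers and objective_yellow below 0.1 N and horizontal distance between objective_green and dish_green below 0.012 m and z of objective_green in the frame of dish_green between 0.001 and 0.007 m and contact force between the fingers and objective_green below 0.1 N and horizontal distance between objective_blue and dish_blue below 0.012 m and z of objective_blue in the frame of dish_blue between 0.001 and 0.007 m and contact force between the fingers and objective_blue below 0.1 N); the robot touches nothing.
It fails at once if an objective is tipped over (angle between any of objective_red, objective_yellow, objective_green, objective_blue's own z axis and vertical above 0.7 rad).
It fails at once if an objective is dropped: free of the fingers with its underside more than 25 mm above the bench ((contact force between the fingers and objective_red below 0.01 N and height (world z) of objective_red above 0.025 m) or (contact force between the fingers and objective_yellow below 0.01 N and height (world z) of objective_yellow above 0.025 m) or (contact force between the fingers and objective_green below 0.01 N and height (world z) of objective_green above 0.025 m) or (contact force between the fingers and objective_blue below 0.01 N and height (world z) of objective_blue above 0.025 m)).
It fails at once if an eyepiece is shifted by more than 20 mm or tipped over (distance of any of eyepiece_1, eyepiece_2 from where it was at the start of the episode above 0.02 m or angle between any of eyepiece_1, eyepiece_2's own z axis and vertical above 0.5 rad).
It also fails if it takes over 112 s, if anything falls off the work surface, if the arm or the gripper's body presses on something with over 40 N, if the wrist force passes 120 N, or if a joint passes its speed limit or range.

ROBOT

A 7-joint arm with a two-finger parallel gripper is mounted at the origin on the work surface. World frame = base frame: x ahead of the robot, y to its left, z up, the work surface at z = 0. Lengths are in m, angles in rad, forces in N, time in s.
With the tool pointing down it reaches from about 0.425 to 0.95 m from the base axis. Payload 4.7 kg.
Tool frame: the origin (TCP) lies between the finger pads, 19 mm behind the fingertips; this is the grasp point; z points along the fingers, y is the line along which they close (so a half turn about z gives the same grasp; the last joint's range is limited). The gripper opens to 87 mm and grips with 3 to 60 N. Pads are 19 mm wide; open, the fingers measure 117 mm over their backs; the gripper's body (75 mm by 190 mm) begins 51 mm behind the grasp point.
Start: joints at [-1.21, 0.469, -0.049, 1.532, 0.024, 1.141, -0.082], TCP at [0.256, 0.624, 0.241] pointing down, gripper open.
Joint ranges: [-2.59, 2.59], [-0.33, 1.99], [-1.39, 1.29], [0.1, 2.45], [-1.04, 4.18], [0.21, 1.99], [-2.66, 2.66]. Speed limits (rad/s): [2.57, 2.57, 3.14, 3.14, 3.14, 3.14, 3.14].

INTERFACE

Orientations are given as a unit quaternion [x, y, z, w].
In Python, from bench import bot, read_camera, camera_info gives the robot as it stands.
- The arm moves only by the tool servo_tool, never from a script. Its arguments are lists of equal length, an entry for each row: "dp": the shift along the tool's x, y, z in cm, a list of three; "twist": the turn, a rotation vector about the tool's x, y, z in degrees, a list of three; "claw": the finger opening in cm, from 0 to 8.7. In form: {"dp": [[dx, dy, dz], ...], "twist": [[rx, ry, rz], ...], "claw": [claw, ...]}. A call has 1 to 10 rows; each row shifts and turns the commanded pose from where the row before left it, along the tool's axes as they then stand; what a row does not reach is not made up. A row lasts 1/10 s, in which the tool goes at most 50 mm and 8.59 degrees, less where a joint would pass 70% of its speed; a pose out of reach is approached as far as the arm can. A call is refused whole if a number of a shift passes 5 or a number of a turn 8.59, either way. A call with a gripper value outside its range is refused whole. The fingers move at their own pace and stop on an object; "force" is the grip in N (left out, the last holds). Time passes only in rows, so rows that do not move let the fingers close. It gives the time, the measured TCP pose, the force, the opening and the grip force at its end, in the units of the state.
- bot.observe(): the state, without advancing time (a new reading comes with each control period).
- read_camera(name): name is "scene" or "top" or "wrist"; returns the picture (400x640x3 uint8, red, green, blue); there is no depth.
- camera_info(name): a dict with "fx", "fy", "cx", "cy" (pixels), "pose" (4x4, takes a point from camera to world coordinates). Camera axes: x right, y up, looking along -z (the intrinsics and any distortion apply to the point x, -y, -z); pixel columns grow to the right and rows downward; lengths in m; the calibration is good to about 2 mm. The wrist camera is an equidistant fisheye: a pixel r from the principal point sees the ray r / f radians off the axis. A picture is of the moment at which its call begins: read the wrist's pose just before it. camera_info takes no time and is no camera call; for the wrist camera it gives the pose at the moment of the call.
- bot.hand_in(): hands the job in; it is judged then, once.
The state is a dict: "t": time; "joint_pos": joint angles; "dq": joint speeds; "tau": joint torques, N m; "eef_pos": TCP position; "tool_rot": TCP orientation; "contact_force": force on the tool from outside, world axes, zero at the start; "moment": the same for the moment, N m; "opening": finger opening in m; "finger_force": force on a finger pad.
Only numpy, scipy, OpenCV 4.12 (cv2) and the standard library are available. Lean on these libraries where they do the work, as an engineer would, in place of code of your own. Each camera call takes 0.05 s, during which the arm holds its last target. There are 200 camera calls.

## Working session

There is one attempt and no reset: what is moved stays moved. The work goes in short steps, Python scripts to look and compute and a tool call to move; the robot and the scene stay as the last step left them, time stands still between calls to the robot, and variables do not carry over. Pictures are saved under pics/ and viewed, at most 14 in all, crops included, and the job is handed in when it is done.

Besides the shell and the picture viewer there is one more tool, called after "Request:" by a JSON object that holds its "name" and its "arguments", one argument or row to a line. servo_tool: Moves the arm, as the interface text tells. Its arguments: {"type":"object","properties":{"dp":{"type":"array"},"twist":{"type":"array"},"claw":{"type":"array"},"force":{"type":"number"}},"required":["dp","twist","claw"]}

```bash
mkdir -p pics; ls; python3 - <<'E'
from bench import bot, read_camera, camera_info
import cv2,numpy as np
s=bot.observe();print({k:np.round(s[k],3) for k in('t','eef_pos','tool_rot','opening')})
for n in('top','scene'):
    cv2.imwrite(f'pics/{n}0.png',read_camera(n)[:,:,::-1]);i=camera_info(n);print(n,i['fx'],i['fy'],i['cx'],i['cy'],np.round(i['pose'],3),[k for k in i])
E
```

```text
pics
{'t': np.float64(0.0), 'eef_pos': array([0.256, 0.624, 0.24 ]), 'tool_rot': array([ 0.194,  0.981, -0.001, -0.   ]), 'opening': np.float64(0.087)}
top 415.5593554525785 415.5593554525785 315.9330337502725 195.22045863820532 [[ 0.002  0.993 -0.12   0.447]
 [-1.    -0.001 -0.024 -0.007]
 [-0.024  0.12   0.992  0.927]
 [ 0.     0.     0.     1.   ]] ['fx', 'fy', 'cx', 'cy', 'pose']
scene 430.5278015631293 430.5278015631293 321.78716854446054 196.0199212572043 [[-0.487 -0.676  0.553  1.171]
 [ 0.873 -0.385  0.3    0.338]
 [ 0.01   0.629  0.778  0.888]
 [ 0.     0.     0.     1.   ]] ['fx', 'fy', 'cx', 'cy', 'pose']
```

View pics/top0.png

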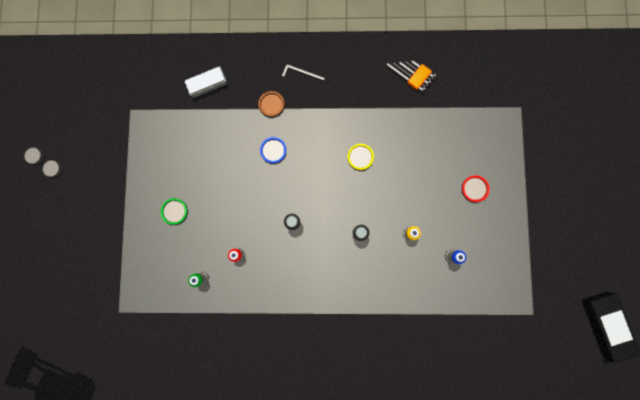

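View pics/scene0.png

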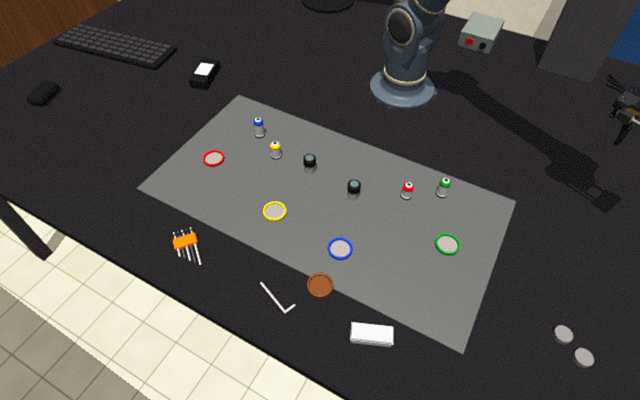

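The top view shows these things:
- **Objectives:** red (234,255), green (195,281), yellow (414,233), blue (460,257).
- **Dishes:** red (475,189), yellow (361,157), blue (273,150), green (174,212).
- **Look-alikes to avoid:** a brown dish at (271,104), grey discs at (32,155) and (51,168), and the eyepieces at (292,222) and (361,233).

The scene view agrees. I'll measure with colour masks and check in one close crop.

```bash
cat > h.py <<'E'
import cv2,numpy as np
from bench import bot, read_camera, camera_info
HUE={'red':(174,6),'yellow':(22,34),'green':(50,75),'blue':(108,125)}
H={'red':.046,'yellow':.051,'green':.056,'blue':.061}
def mask(img,c):
    h,s,v=cv2.split(cv2.cvtColor(img,cv2.COLOR_RGB2HSV)); a,b=HUE[c]
    hm=(h>=a)|(h<=b) if a>b else (h>=a)&(h<=b)
    return (hm&(s>110)&(v>50)).astype(np.uint8)
def ray(i,u,v):
    P=i['pose'];d=P[:3,:3]@np.array([(u-i['cx'])/i['fx'],-(v-i['cy'])/i['fy'],-1]);return P[:3,3],d
def plane(i,u,v,z):
    o,d=ray(i,u,v);return o+d*(z-o[2])/d[2]
def blobs(img,c):
    n,l,st,ce=cv2.connectedComponentsWithStats(mask(img,c)); out=[]
    for k in range(1,n):
        x,y,w,h,a=st[k]
        if a>=15:
            pts=np.argwhere(l==k)[:,::-1].astype(np.int32)
            hull=cv2.convexHull(pts);m=cv2.moments(hull)
            out.append((m['m10']/m['m00'],m['m01']/m['m00'],w,h,a))
    return out
def cross(r1,r2):
    (a,d),(b,e)=r1,r2;A=np.c_[d,-e];t=np.linalg.lstsq(A,b-a,rcond=None)[0]
    p,q=a+d*t[0],b+e*t[1];return (p+q)/2,np.linalg.norm(p-q)
E
python3 - <<'E'
from h import *
im={n:read_camera(n) for n in('top','scene')};ci={n:camera_info(n) for n in im}
for c in HUE:
    for n in im:
        for b in blobs(im[n],c): print(c,n,np.round(b,1), 'z=.01',np.round(plane(ci[n],b[0],b[1],.01),3),'zband',np.round(plane(ci[n],b[0],b[1],H[c]-.008),3))
t=im['top'][:,:,::-1]
a=cv2.resize(t[130:300,150:310],None,fx=3.5,fy=3.5)[:,:400*2]
cv2.imwrite('pics/crop1.png',np.hstack([cv2.resize(t[195:295,170:310],None,fx=2.8,fy=2.8),cv2.resize(t[195:295,345:485],None,fx=2.8,fy=2.8)]))
E
```

```text
red top [475.4 188.3  28.   28.  246. ] z=.01 [ 0.573 -0.336  0.01 ] zband [ 0.569 -0.326  0.038]
red top [234.4 254.7  14.   14.   94. ] z=.01 [0.427 0.195 0.01 ] zband [0.427 0.189 0.038]
red scene [468.8  40.7   9.    8.   53. ] z=.01 [-0.374  0.113  0.01 ] zband [-0.324  0.121  0.038]
red scene [213.1 157.6  23.   18.  146. ] z=.01 [ 0.577 -0.334  0.01 ] zband [ 0.596 -0.312  0.038]
red scene [407.9 186.8  11.   10.   60. ] z=.01 [0.405 0.185 0.01 ] zband [0.429 0.19  0.038]
yellow top [360.1 156.6  27.   27.  207. ] z=.01 [ 0.646 -0.083  0.01 ] zband [ 0.638 -0.081  0.043]
yellow top [413.2 232.7  15.   14.   94. ] z=.01 [ 0.476 -0.197  0.01 ] zband [ 0.475 -0.19   0.043]
yellow scene [274.8 145.6  10.    7.   37. ] z=.01 [ 0.45 -0.21  0.01] zband [ 0.477 -0.189  0.043]
yellow scene [274.2 210.5  24.   20.  163. ] z=.01 [ 0.648 -0.082  0.01 ] zband [ 0.668 -0.066  0.043]
green top [173.4 211.1  27.   27.  187. ] z=.01 [0.523 0.334 0.01 ] zband [0.52  0.32  0.048]
green top [195.  279.9  15.   13.   76. ] z=.01 [0.372 0.28  0.01 ] zband [0.375 0.268 0.048]
green scene [444.8 183.   11.    9.   47. ] z=.01 [0.343 0.266 0.01 ] zband [0.379 0.269 0.048]
green scene [447.2 243.6  25.   22.  165. ] z=.01 [0.526 0.335 0.01 ] zband [0.554 0.335 0.048]
blue top [272.7 149.8  26.   26.  168. ] z=.01 [0.662 0.114 0.01 ] zband [0.652 0.108 0.053]
blue top [458.5 256.8  14.   15.   90. ] z=.01 [ 0.423 -0.294  0.01 ] zband [ 0.425 -0.28   0.053]
blue scene [257.6 121.8  10.    7.   44. ] z=.01 [ 0.39  -0.311  0.01 ] zband [ 0.428 -0.279  0.053]
blue scene [339.8 247.9  25.   23.  183. ] z=.01 [0.665 0.115 0.01 ] zband [0.689 0.126 0.053]
```

View pics/crop1.png

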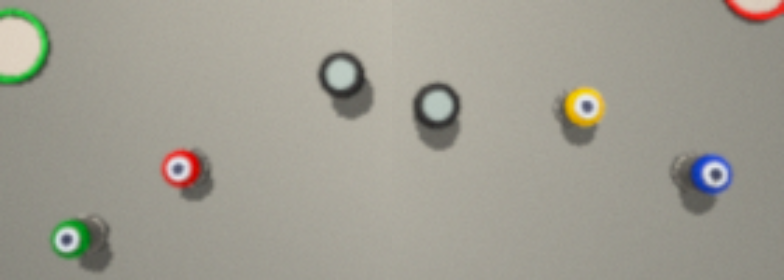

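The crop confirms the four banded objectives (green, red, yellow, blue); the two eyepieces have no band. Both views agree to within 4 mm on every object and dish. I'll start with green.

```bash
cat > d.py <<'E'
import sys,numpy as np
from bench import bot
from scipy.spatial.transform import Rotation as R
s=bot.observe();r=R.from_quat(s['tool_rot']);t=np.array([float(v) for v in sys.argv[1:4]])
print('t',s['t'],'pos',s['eef_pos'].round(4),'dp cm',(100*r.inv().apply(t-s['eef_pos'])).round(2),'axes',r.as_matrix().round(3).tolist(),'j7',s['joint_pos'].round(2))
E
python3 d.py .376 .268 .15
```

```text
t 0.2 pos [0.2564 0.6241 0.2406] dp cm [-24.6  -28.38   9.1 ] axes [[-0.925, 0.38, -0.0], [0.38, 0.925, -0.001], [-0.0, -0.001, -1.0]] j7 [-1.21  0.47 -0.05  1.53  0.02  1.14 -0.08]
```

Request:
{"name": "servo_tool", "arguments": {
  "dp": [
    [-2, -2.3, 0.7],
    [-2, -2.3, 0.7],
    [-2, -2.3, 0.7],
    [-2, -2.3, 0.7],
    [-2, -2.3, 0.7],
    [-2, -2.3, 0.7],
    [-2, -2.3, 0.7],
    [-2, -2.3, 0.7],
    [-2, -2.3, 0.7],
    [-2, -2.3, 0.7]
  ],
  "twist": [
    [0, 0, 0],
    [0, 0, 0],
    [0, 0, 0],
    [0, 0, 0],
    [0, 0, 0],
    [0, 0, 0],
    [0, 0, 0],
    [0, 0, 0],
    [0, 0, 0],
    [0, 0, 0]
  ],
  "claw": [8, 8, 8, 8, 8, 8, 8, 8, 8, 8],
  "force": 20
}}

```text
t: 1.2
eef_pos: [0.3543, 0.3344, 0.171]
tool_rot: [0.194, 0.981, 0.0, 0.0]
contact_force: [0.5, -0.4, -0.5]
opening: 0.0798
finger_force: 0.0
```

```bash
python3 d.py .376 .268 .15
```

```text
t 1.2 pos [0.3543 0.3344 0.171 ] dp cm [-4.53 -5.32  2.1 ] axes [[-0.925, 0.38, 0.0], [0.38, 0.925, 0.0], [-0.0, 0.0, -1.0]] j7 [-0.86  0.25  0.02  2.05 -0.01  0.85  0.34]
```

Request:
{"name": "servo_tool", "arguments": {
  "dp": [
    [-1.5, -1.8, 0.7],
    [-1.5, -1.8, 0.7],
    [-1.5, -1.7, 0.7],
    [0, 0, 0]
  ],
  "twist": [
    [0, 0, 0],
    [0, 0, 0],
    [0, 0, 0],
    [0, 0, 0]
  ],
  "claw": [8, 8, 8, 8]
}}

```text
t: 1.6
eef_pos: [0.3759, 0.266, 0.1494]
tool_rot: [0.196, 0.981, -0.001, -0.0]
contact_force: [0.6, 0.4, -0.6]
opening: 0.0801
finger_force: 0.0
```

```bash
cat > w.py <<'E'
# wrist look: rays for coloured blobs onto given height
from h import *
import sys
c,z=sys.argv[1],float(sys.argv[2])
i=camera_info('wrist');im=read_camera('wrist');cv2.imwrite(f'pics/{sys.argv[3]}.png',im[:,:,::-1])
for u,v,w,h,a in blobs(im,c):
    x,y=(u-i['cx'])/i['fx'],(v-i['cy'])/i['fy'];th=np.hypot(x,y);k=np.sin(th)/th if th else 1
    P=i['pose'];d=P[:3,:3]@np.array([x*k,-y*k,-np.cos(th)]);o=P[:3,3];p=o+d*(z-o[2])/d[2]
    print(c,np.round((u,v,w,h,a)),p.round(4))
E
python3 w.py green .047 w1; python3 d.py .376 .268 .032
```

```text
green [317. 196.  34.  33. 313.] [0.3742 0.2693 0.047 ]
t 1.65 pos [0.3757 0.2682 0.1499] dp cm [-4.000e-02  1.000e-02  1.179e+01] axes [[-0.924, 0.383, -0.001], [0.383, 0.924, -0.001], [0.0, -0.001, -1.0]] j7 [-0.76  0.24  0.05  2.12 -0.02  0.78  0.48]
```

View pics/w1.png

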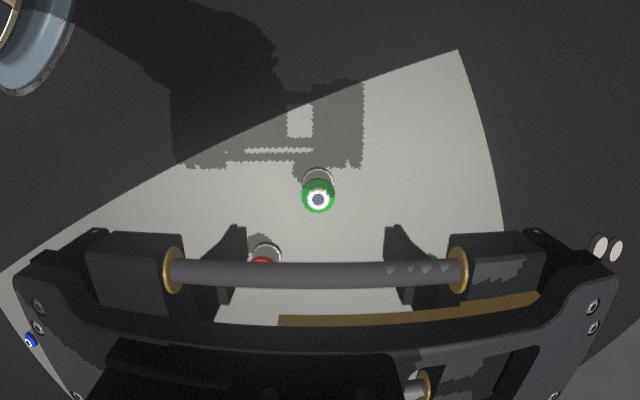

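The wrist view shows the green objective at (317,196). It's centred between the fingers and within 2 mm of the target, so I'll descend and grip.

Request:
{"name": "servo_tool", "arguments": {
  "dp": [
    [0, 0, 2.5],
    [0, 0, 2.5],
    [0, 0, 2.5],
    [0, 0, 2.3],
    [0, 0, 2],
    [0, 0, 0],
    [0, 0, 0],
    [0, 0, 0],
    [0, 0, 0],
    [0, 0, 0]
  ],
  "twist": [
    [0, 0, 0],
    [0, 0, 0],
    [0, 0, 0],
    [0, 0, 0],
    [0, 0, 0],
    [0, 0, 0],
    [0, 0, 0],
    [0, 0, 0],
    [0, 0, 0],
    [0, 0, 0]
  ],
  "claw": [7, 7, 7, 7, 7, 7, 2, 2, 2, 2],
  "force": 20
}}

```text
t: 2.65
eef_pos: [0.376, 0.27, 0.0331]
tool_rot: [0.194, 0.981, 0.001, 0.001]
contact_force: [0.1, 0.8, -0.1]
opening: 0.046
finger_force: 0.0
```

Request:
{"name": "servo_tool", "arguments": {
  "dp": [
    [0, 0, 0],
    [0, 0, 0],
    [0, 0, 0],
    [0, 0, 0]
  ],
  "twist": [
    [0, 0, 0],
    [0, 0, 0],
    [0, 0, 0],
    [0, 0, 0]
  ],
  "claw": [2, 2, 2, 2]
}}

```text
t: 3.05
eef_pos: [0.3755, 0.2693, 0.0324]
tool_rot: [0.194, 0.981, -0.0, -0.0]
contact_force: [-1.9, -0.3, 4.0]
opening: 0.0271
finger_force: 20.0
```

```bash
python3 d.py .5245 .3345 .132
```

```text
t 3.05 pos [0.3755 0.2693 0.0324] dp cm [-11.3   11.69  -9.96] axes [[-0.925, 0.38, -0.0], [0.38, 0.925, -0.0], [0.0, -0.0, -1.0]] j7 [-0.74  0.44  0.04  2.2  -0.03  0.5   0.5 ]
```

Request:
{"name": "servo_tool", "arguments": {
  "dp": [
    [0, 0, -1.5],
    [0, 0, -2],
    [0, 0, -2],
    [-1.6, 1.6, 0],
    [-1.9, 2, 0],
    [-1.9, 2, 0],
    [-1.9, 2, 0],
    [-1.9, 2, 0],
    [-1.6, 1.6, 0],
    [-0.5, 0.5, 0]
  ],
  "twist": [
    [0, 0, 0],
    [0, 0, 0],
    [0, 0, 0],
    [0, 0, 0],
    [0, 0, 0],
    [0, 0, 0],
    [0, 0, 0],
    [0, 0, 0],
    [0, 0, 0],
    [0, 0, 0]
  ],
  "claw": [2, 2, 2, 2, 2, 2, 2, 2, 2, 2],
  "force": 30
}}

```text
t: 4.05
eef_pos: [0.5265, 0.3354, 0.0866]
tool_rot: [0.194, 0.981, 0.0, 0.001]
contact_force: [-0.4, 0.4, -2.2]
opening: 0.0273
finger_force: 30.0
```

```bash
python3 d.py .5245 .3345 .037; python3 w.py green .01 w2
```

```text
t 4.05 pos [0.5265 0.3354 0.0866] dp cm [ 0.15 -0.16  4.96] axes [[-0.925, 0.381, 0.001], [0.381, 0.925, 0.001], [-0.001, 0.001, -1.0]] j7 [-0.68  0.55  0.06  1.8  -0.04  0.79  0.58]
green [313. 199.  78.  63. 997.] [0.5181 0.3378 0.01  ]
green [315. 254.  56.  18. 718.] [0.5618 0.3214 0.01  ]
green [315. 292.  39.   7.  79.] [0.5958 0.3076 0.01  ]
```

View pics/w2.png

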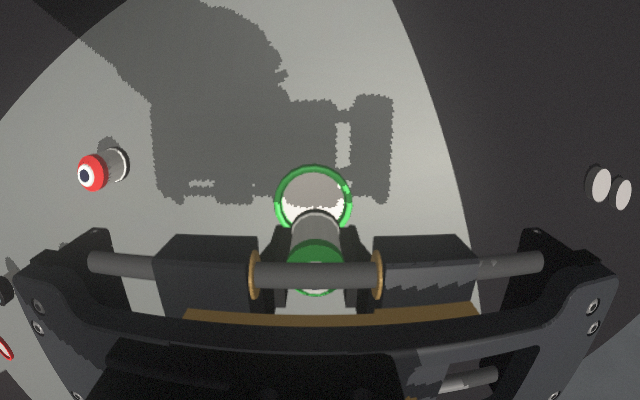

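The wrist view shows the green dish around (313,199), with the held objective directly behind it and in line. Next I'll lower it gently.

Request:
{"name": "servo_tool", "arguments": {
  "dp": [
    [0.1, -0.2, 1],
    [0, 0, 1.5],
    [0, 0, 1.2],
    [0, 0, 0.7],
    [0, 0, 0.4],
    [0, 0, 0.2],
    [0, 0, 0],
    [0, 0, 0]
  ],
  "twist": [
    [0, 0, 0],
    [0, 0, 0],
    [0, 0, 0],
    [0, 0, 0],
    [0, 0, 0],
    [0, 0, 0],
    [0, 0, 0],
    [0, 0, 0]
  ],
  "claw": [2, 2, 2, 2, 2, 2, 2, 2]
}}

```text
t: 4.9
eef_pos: [0.5232, 0.3336, 0.0377]
tool_rot: [0.194, 0.981, 0.0, 0.0]
contact_force: [-0.0, -0.3, -1.5]
opening: 0.0274
finger_force: 30.0
```

Request:
{"name": "servo_tool", "arguments": {
  "dp": [
    [0, 0, 0],
    [0, 0, 0],
    [0, 0, 0],
    [0, 0, 0],
    [0, 0, -1],
    [0, 0, -2],
    [0, 0, -2.5],
    [0, 0, -3]
  ],
  "twist": [
    [0, 0, 0],
    [0, 0, 0],
    [0, 0, 0],
    [0, 0, 0],
    [0, 0, 0],
    [0, 0, 0],
    [0, 0, 0],
    [0, 0, 0]
  ],
  "claw": [4, 6, 7, 7, 7, 7, 7, 7]
}}

```text
t: 5.7
eef_pos: [0.5224, 0.3331, 0.1231]
tool_rot: [0.194, 0.981, -0.0, -0.0]
contact_force: [-0.3, -0.1, 0.4]
opening: 0.0691
finger_force: 0.0
```

```bash
python3 d.py .4275 .1895 .13; python3 w.py green .01 w3
```

```text
t 5.7 pos [0.5224 0.3331 0.1231] dp cm [  3.32 -16.89  -0.67] axes [[-0.925, 0.38, -0.001], [0.38, 0.925, -0.001], [0.001, -0.001, -1.0]] j7 [-0.68  0.5   0.06  1.79 -0.04  0.86  0.58]
green [ 317.  194.   68.   68. 1293.] [0.5216 0.3362 0.01  ]
```

Request:
{"name": "servo_tool", "arguments": {
  "dp": [
    [0.5, -2.4, 0],
    [0.5, -2.5, 0],
    [0.5, -2.5, 0],
    [0.5, -2.5, 0],
    [0.5, -2.5, 0],
    [0.4, -2.5, 0],
    [0.4, -2, 0],
    [0, 0, 0]
  ],
  "twist": [
    [0, 0, 0],
    [0, 0, 0],
    [0, 0, 0],
    [0, 0, 0],
    [0, 0, 0],
    [0, 0, 0],
    [0, 0, 0],
    [0, 0, 0]
  ],
  "claw": [7, 7, 7, 7, 7, 7, 7, 7]
}}

```text
t: 6.55
eef_pos: [0.4268, 0.1871, 0.1227]
tool_rot: [0.195, 0.981, -0.001, -0.0]
contact_force: [0.5, -0.2, -0.4]
opening: 0.0701
finger_force: 0.0
```

```bash
python3 d.py .4275 .1895 .032; python3 w.py red .037 w4
```

```text
t 6.55 pos [0.4268 0.1871 0.1227] dp cm [0.02 0.26 9.07] axes [[-0.924, 0.383, -0.001], [0.383, 0.924, -0.001], [0.001, -0.001, -1.0]] j7 [-0.57  0.28  0.08  2.14 -0.03  0.72  0.71]
red [317. 203.  36.  37. 612.] [0.4259 0.1901 0.037 ]
```

View pics/w4.png

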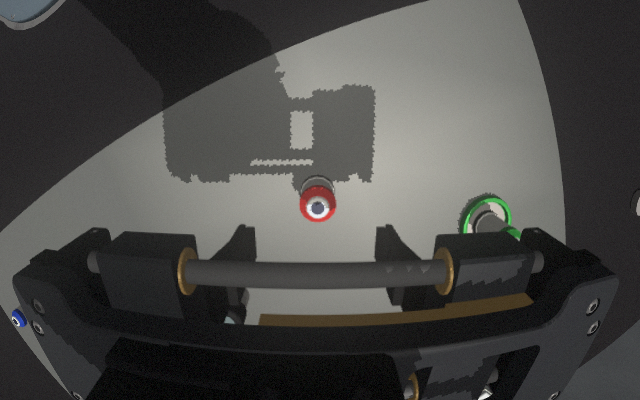

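The red objective at (317,203) is centred, and green is standing in its dish at (487,216). I'll pick up red next.

Request:
{"name": "servo_tool", "arguments": {
  "dp": [
    [0, 0.2, 2],
    [0, 0, 2.5],
    [0, 0, 2.5],
    [0, 0, 2],
    [0, 0, 0],
    [0, 0, 0],
    [0, 0, 0],
    [0, 0, 0],
    [0, 0, 0],
    [0, 0, 0]
  ],
  "twist": [
    [0, 0, 0],
    [0, 0, 0],
    [0, 0, 0],
    [0, 0, 0],
    [0, 0, 0],
    [0, 0, 0],
    [0, 0, 0],
    [0, 0, 0],
    [0, 0, 0],
    [0, 0, 0]
  ],
  "claw": [7, 7, 7, 7, 7, 2, 2, 2, 2, 2],
  "force": 20
}}

```text
t: 7.6
eef_pos: [0.4292, 0.1916, 0.0328]
tool_rot: [0.194, 0.981, 0.0, 0.0]
contact_force: [0.2, 0.6, -0.2]
opening: 0.0379
finger_force: 0.0
```

Request:
{"name": "servo_tool", "arguments": {
  "dp": [
    [0, 0, 0],
    [0, 0, 0],
    [0, 0, 0],
    [0, 0, -1],
    [0, 0, -2],
    [0, 0, -2.5],
    [0, 0, -2.5],
    [0, 0, -2],
    [0, 0, 0]
  ],
  "twist": [
    [0, 0, 0],
    [0, 0, 0],
    [0, 0, 0],
    [0, 0, 0],
    [0, 0, 0],
    [0, 0, 0],
    [0, 0, 0],
    [0, 0, 0],
    [0, 0, 0]
  ],
  "claw": [2, 2, 2, 2, 2, 2, 2, 2, 2],
  "force": 30
}}

```text
t: 8.5
eef_pos: [0.4306, 0.1925, 0.135]
tool_rot: [0.194, 0.981, 0.002, 0.002]
contact_force: [0.6, 0.6, -2.0]
opening: 0.0269
finger_force: 30.0
```

```bash
python3 d.py .575 -.335 .13
```

```text
t 8.5 pos [0.4306 0.1925 0.135 ] dp cm [-33.39 -43.32   0.4 ] axes [[-0.925, 0.38, 0.006], [0.38, 0.925, 0.004], [-0.004, 0.006, -1.0]] j7 [-0.58  0.27  0.08  2.12 -0.03  0.74  0.7 ]
```

Request:
{"name": "servo_tool", "arguments": {
  "dp": [
    [-1, -1.3, 0],
    [-1.8, -2.4, 0],
    [-1.9, -2.4, 0],
    [-1.9, -2.4, 0],
    [-1.9, -2.5, 0],
    [-1.9, -2.5, 0],
    [-1.9, -2.5, 0],
    [-1.9, -2.5, 0],
    [-1.9, -2.5, 0],
    [-1.9, -2.5, 0]
  ],
  "twist": [
    [0, 0, 0],
    [0, 0, 0],
    [0, 0, 0],
    [0, 0, 0],
    [0, 0, 0],
    [0, 0, 0],
    [0, 0, 0],
    [0, 0, 0],
    [0, 0, 0],
    [0, 0, 0]
  ],
  "claw": [2, 2, 2, 2, 2, 2, 2, 2, 2, 2]
}}

```text
t: 9.5
eef_pos: [0.5057, -0.0954, 0.1312]
tool_rot: [0.194, 0.981, 0.0, -0.001]
contact_force: [0.7, 0.5, -1.4]
opening: 0.0267
finger_force: 30.0
```

Request:
{"name": "servo_tool", "arguments": {
  "dp": [
    [-1.9, -2.5, 0],
    [-1.9, -2.5, 0],
    [-1.9, -2.5, 0.5],
    [-1.9, -2.5, 0.8],
    [-1.9, -2.5, 0.8],
    [-1.9, -2.5, 0.8],
    [-1.9, -2.4, 0.8],
    [-1.5, -2.0, 0.8],
    [-0.7, -0.9, 0.5],
    [0, 0, 0]
  ],
  "twist": [
    [0, 0, 0],
    [0, 0, 0],
    [0, 0, 0],
    [0, 0, 0],
    [0, 0, 0],
    [0, 0, 0],
    [0, 0, 0],
    [0, 0, 0],
    [0, 0, 0],
    [0, 0, 0]
  ],
  "claw": [2, 2, 2, 2, 2, 2, 2, 2, 2, 2]
}}

```text
t: 10.5
eef_pos: [0.5711, -0.3421, 0.0803]
tool_rot: [0.195, 0.981, 0.0, -0.001]
contact_force: [-0.8, 0.8, -1.1]
opening: 0.0265
finger_force: 30.0
```

```bash
python3 d.py .575 -.335 .0365;python3 w.py red .01 w5
```

```text
t 10.5 pos [ 0.5711 -0.3421  0.0803] dp cm [-0.1   0.8   4.38] axes [[-0.924, 0.382, -0.003], [0.382, 0.924, 0.001], [0.003, -0.0, -1.0]] j7 [ 0.32  0.62  0.22  1.7  -0.17  0.84  1.8 ]
red [ 322.  202.   80.   59. 1207.] [ 0.5655 -0.3336  0.01  ]
red [ 315.  248.   57.   33. 1199.] [ 0.5984 -0.3524  0.01  ]
```

Request:
{"name": "servo_tool", "arguments": {
  "dp": [
    [-0.1, 0.4, 0],
    [0, 0.4, 0.6],
    [0, 0, 1.3],
    [0, 0, 1.2],
    [0, 0, 0.7],
    [0, 0, 0.4],
    [0, 0, 0.2],
    [0, 0, 0],
    [0, 0, 0]
  ],
  "twist": [
    [0, 0, 0],
    [0, 0, 0],
    [0, 0, 0],
    [0, 0, 0],
    [0, 0, 0],
    [0, 0, 0],
    [0, 0, 0],
    [0, 0, 0],
    [0, 0, 0]
  ],
  "claw": [2, 2, 2, 2, 2, 2, 2, 2, 2]
}}

```text
t: 11.45
eef_pos: [0.5765, -0.3343, 0.0385]
tool_rot: [0.194, 0.981, -0.0, 0.0]
contact_force: [-0.1, 0.1, -0.4]
opening: 0.0265
finger_force: 30.0
```

Request:
{"name": "servo_tool", "arguments": {
  "dp": [
    [0, 0, 0],
    [0, 0, 0],
    [0, 0, 0],
    [0, 0, 0],
    [0, 0, -1],
    [0, 0, -2],
    [0, 0, -2.5],
    [0, 0, -3],
    [0, 0, 0]
  ],
  "twist": [
    [0, 0, 0],
    [0, 0, 0],
    [0, 0, 0],
    [0, 0, 0],
    [0, 0, 0],
    [0, 0, 0],
    [0, 0, 0],
    [0, 0, 0],
    [0, 0, 0]
  ],
  "claw": [4, 6, 7, 7, 7, 7, 7, 7, 7]
}}

```text
t: 12.35
eef_pos: [0.5789, -0.3359, 0.1288]
tool_rot: [0.194, 0.981, -0.001, 0.005]
contact_force: [-0.3, 0.8, -0.1]
opening: 0.07
finger_force: 0.0
```

```bash
python3 d.py .427 -.2795 .13;python3 w.py red .01 w6
```

```text
t 12.35 pos [ 0.5789 -0.3359  0.1288] dp cm [16.19 -0.56 -0.28] axes [[-0.925, 0.38, 0.008], [0.38, 0.925, -0.004], [-0.01, -0.001, -1.0]] j7 [ 0.3   0.57  0.23  1.67 -0.16  0.91  1.78]
red [ 311.  185.   67.   66. 1736.] [ 0.571  -0.3357  0.01  ]
```

Request:
{"name": "servo_tool", "arguments": {
  "dp": [
    [1.2, 0, 0],
    [2.5, -0.1, 0],
    [2.5, -0.1, 0],
    [2.5, -0.1, 0],
    [2.5, -0.1, 0],
    [2.5, -0.1, 0],
    [2.3, -0.1, 0],
    [0, 0, 0]
  ],
  "twist": [
    [0, 0, 0],
    [0, 0, 0],
    [0, 0, 0],
    [0, 0, 0],
    [0, 0, 0],
    [0, 0, 0],
    [0, 0, 0],
    [0, 0, 0]
  ],
  "claw": [7, 7, 7, 7, 7, 7, 7, 7]
}}

```text
t: 13.2
eef_pos: [0.4222, -0.2774, 0.1223]
tool_rot: [0.194, 0.981, 0.001, -0.002]
contact_force: [-0.1, -0.2, -0.6]
opening: 0.0697
finger_force: 0.0
```

```bash
python3 d.py .427 -.2795 .032; python3 w.py blue .052 w7
```

```text
t 13.2 pos [ 0.4222 -0.2774  0.1223] dp cm [-0.57 -0.02  9.03] axes [[-0.924, 0.381, -0.004], [0.381, 0.924, 0.003], [0.005, 0.001, -1.0]] j7 [ 0.3   0.35  0.24  2.06 -0.12  0.75  1.8 ]
blue [311. 216.  39.  38. 645.] [ 0.4234 -0.2802  0.052 ]
blue [622. 241.  26.  39. 414.] [0.6065 0.0514 0.052 ]
```

View pics/w7.png

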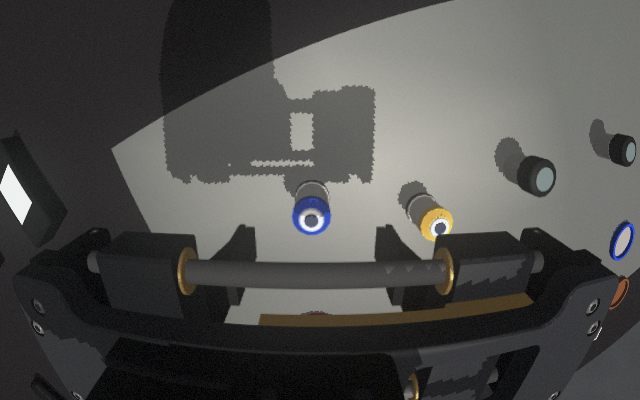

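The blue objective is at (311,216). Yellow, at (436,222), is about 100 mm away along the closing line, which clears the 50 mm half-span of the fingers. I'll pick up blue.

Request:
{"name": "servo_tool", "arguments": {
  "dp": [
    [-0.4, -0.1, 2],
    [0, 0, 2.5],
    [0, 0, 2.5],
    [0, 0, 2],
    [0, 0, 0],
    [0, 0, 0],
    [0, 0, 0],
    [0, 0, 0],
    [0, 0, 0],
    [0, 0, 0]
  ],
  "twist": [
    [0, 0, 0],
    [0, 0, 0],
    [0, 0, 0],
    [0, 0, 0],
    [0, 0, 0],
    [0, 0, 0],
    [0, 0, 0],
    [0, 0, 0],
    [0, 0, 0],
    [0, 0, 0]
  ],
  "claw": [7, 7, 7, 7, 7, 2, 2, 2, 2, 2],
  "force": 20
}}

```text
t: 14.25
eef_pos: [0.4296, -0.2813, 0.0338]
tool_rot: [0.194, 0.981, -0.0, 0.001]
contact_force: [-0.1, 0.5, 0.7]
opening: 0.0379
finger_force: 0.0
```

Request:
{"name": "servo_tool", "arguments": {
  "dp": [
    [0, 0, 0],
    [0, 0, 0],
    [0, 0, 0],
    [0, 0, -1],
    [0, 0, -2],
    [0, 0, -2.5],
    [0, 0, -2.5],
    [0, 0, -2.5],
    [0, 0, 0]
  ],
  "twist": [
    [0, 0, 0],
    [0, 0, 0],
    [0, 0, 0],
    [0, 0, 0],
    [0, 0, 0],
    [0, 0, 0],
    [0, 0, 0],
    [0, 0, 0],
    [0, 0, 0]
  ],
  "claw": [2, 2, 2, 2, 2, 2, 2, 2, 2],
  "force": 30
}}

```text
t: 15.15
eef_pos: [0.4311, -0.2821, 0.1415]
tool_rot: [0.194, 0.981, -0.001, 0.003]
contact_force: [0.8, -0.6, -1.4]
opening: 0.0271
finger_force: 30.0
```

```bash
python3 d.py .6635 .1145 .13
```

```text
t 15.15 pos [ 0.4311 -0.2821  0.1415] dp cm [-6.42 45.52  1.19] axes [[-0.925, 0.38, 0.006], [0.38, 0.925, -0.003], [-0.007, -0.0, -1.0]] j7 [ 0.29  0.33  0.25  2.03 -0.12  0.79  1.79]
```

Request:
{"name": "servo_tool", "arguments": {
  "dp": [
    [-0.2, 1.3, 0],
    [-0.3, 2.4, 0],
    [-0.4, 2.6, 0],
    [-0.4, 2.6, 0],
    [-0.4, 2.6, 0],
    [-0.4, 2.6, 0],
    [-0.4, 2.6, 0],
    [-0.4, 2.6, 0],
    [-0.4, 2.6, 0],
    [-0.4, 2.6, 0]
  ],
  "twist": [
    [0, 0, 0],
    [0, 0, 0],
    [0, 0, 0],
    [0, 0, 0],
    [0, 0, 0],
    [0, 0, 0],
    [0, 0, 0],
    [0, 0, 0],
    [0, 0, 0],
    [0, 0, 0]
  ],
  "claw": [2, 2, 2, 2, 2, 2, 2, 2, 2, 2]
}}

```text
t: 16.15
eef_pos: [0.5559, -0.066, 0.1363]
tool_rot: [0.193, 0.981, 0.0, -0.002]
contact_force: [0.4, -0.1, -1.9]
opening: 0.0275
finger_force: 30.0
```

Request:
{"name": "servo_tool", "arguments": {
  "dp": [
    [-0.4, 2.6, 0.3],
    [-0.4, 2.6, 0.5],
    [-0.4, 2.6, 0.8],
    [-0.4, 2.6, 0.8],
    [-0.4, 2.6, 0.8],
    [-0.3, 2.6, 0.8],
    [-0.3, 2.5, 0.8],
    [-0.2, 2, 0.5],
    [0, 0.9, 0.4],
    [0, 0, 0]
  ],
  "twist": [
    [0, 0, 0],
    [0, 0, 0],
    [0, 0, 0],
    [0, 0, 0],
    [0, 0, 0],
    [0, 0, 0],
    [0, 0, 0],
    [0, 0, 0],
    [0, 0, 0],
    [0, 0, 0]
  ],
  "claw": [2, 2, 2, 2, 2, 2, 2, 2, 2, 2]
}}

```text
t: 17.15
eef_pos: [0.6614, 0.1169, 0.0797]
tool_rot: [0.192, 0.981, -0.0, -0.001]
contact_force: [-0.2, 0.8, -1.7]
opening: 0.027
finger_force: 30.0
```

```bash
python3 d.py .6645 .1145 .0370;python3 w.py blue .01 w8
```

```text
t 17.15 pos [0.6614 0.1169 0.0797] dp cm [-0.38 -0.1   4.27] axes [[-0.926, 0.378, -0.003], [0.378, 0.926, 0.0], [0.002, -0.001, -1.0]] j7 [-0.34  0.63  0.14  1.69 -0.11  0.84  1.04]
blue [ 312.  203.   81.   55. 1095.] [0.6535 0.1181 0.01  ]
blue [ 315.  250.   61.   29. 1248.] [0.69  0.106 0.01 ]
blue [315. 291.  32.   5.  69.] [0.7251 0.0917 0.01  ]
```

Request:
{"name": "servo_tool", "arguments": {
  "dp": [
    [-0.3, 0, 0],
    [0, -0.1, 0.6],
    [0, 0, 1.3],
    [0, 0, 1.1],
    [0, 0, 0.6],
    [0, 0, 0.3],
    [0, 0, 0.3],
    [0, 0, 0.1],
    [0, 0, 0]
  ],
  "twist": [
    [0, 0, 0],
    [0, 0, 0],
    [0, 0, 0],
    [0, 0, 0],
    [0, 0, 0],
    [0, 0, 0],
    [0, 0, 0],
    [0, 0, 0],
    [0, 0, 0]
  ],
  "claw": [2, 2, 2, 2, 2, 2, 2, 2, 2]
}}

```text
t: 18.1
eef_pos: [0.6649, 0.113, 0.0383]
tool_rot: [0.194, 0.981, 0.0, 0.0]
contact_force: [1.0, 0.0, -1.1]
opening: 0.0273
finger_force: 30.0
```

```bash
python3 d.py .6645 .1145 .0370
```

```text
t 18.1 pos [0.6649 0.113  0.0383] dp cm [0.09 0.13 0.13] axes [[-0.925, 0.38, 0.0], [0.38, 0.925, 0.0], [-0.0, 0.0, -1.0]] j7 [-0.32  0.68  0.14  1.7  -0.12  0.77  1.05]
```

Request:
{"name": "servo_tool", "arguments": {
  "dp": [
    [0, 0, 0.1],
    [0, 0, 0],
    [0, 0, 0],
    [0, 0, 0],
    [0, 0, 0],
    [0, 0, -1],
    [0, 0, -2],
    [0, 0, -2.5],
    [0, 0, -3],
    [0, 0, 0]
  ],
  "twist": [
    [0, 0, 0],
    [0, 0, 0],
    [0, 0, 0],
    [0, 0, 0],
    [0, 0, 0],
    [0, 0, 0],
    [0, 0, 0],
    [0, 0, 0],
    [0, 0, 0],
    [0, 0, 0]
  ],
  "claw": [2, 4, 6, 7, 7, 7, 7, 7, 7, 7]
}}

```text
t: 19.1
eef_pos: [0.6679, 0.1133, 0.1279]
tool_rot: [0.194, 0.981, 0.002, 0.004]
contact_force: [0.9, -0.6, 0.9]
opening: 0.0697
finger_force: 0.0
```

```bash
python3 d.py .476 -.19 .13;python3 w.py blue .01 w9
```

```text
t 19.1 pos [0.6679 0.1133 0.1279] dp cm [  6.22 -35.35  -0.46] axes [[-0.925, 0.38, 0.009], [0.38, 0.925, 0.002], [-0.008, 0.006, -1.0]] j7 [-0.34  0.57  0.16  1.65 -0.11  0.92  1.04]
blue [ 312.  185.   67.   67. 1644.] [0.6605 0.1151 0.01  ]
```

Now yellow.

Request:
{"name": "servo_tool", "arguments": {
  "dp": [
    [0.2, -1.4, 0],
    [0.4, -2.4, 0],
    [0.4, -2.5, 0],
    [0.4, -2.5, 0],
    [0.4, -2.5, 0],
    [0.4, -2.5, 0],
    [0.5, -2.5, 0],
    [0.5, -2.5, 0],
    [0.5, -2.5, 0],
    [0.5, -2.5, 0]
  ],
  "twist": [
    [0, 0, 0],
    [0, 0, 0],
    [0, 0, 0],
    [0, 0, 0],
    [0, 0, 0],
    [0, 0, 0],
    [0, 0, 0],
    [0, 0, 0],
    [0, 0, 0],
    [0, 0, 0]
  ],
  "claw": [7, 7, 7, 7, 7, 7, 7, 7, 7, 7]
}}

```text
t: 20.15
eef_pos: [0.5328, -0.0929, 0.121]
tool_rot: [0.194, 0.981, -0.0, -0.002]
contact_force: [0.9, -0.4, -0.7]
opening: 0.0698
finger_force: 0.0
```

Request:
{"name": "servo_tool", "arguments": {
  "dp": [
    [0.5, -2.5, 0],
    [0.5, -2.5, 0],
    [0.5, -2.5, 0],
    [0.5, -2.5, 0],
    [0.3, -1.5, 0],
    [0, 0, 0],
    [0, 0, 0]
  ],
  "twist": [
    [0, 0, 0],
    [0, 0, 0],
    [0, 0, 0],
    [0, 0, 0],
    [0, 0, 0],
    [0, 0, 0],
    [0, 0, 0]
  ],
  "claw": [7, 7, 7, 7, 7, 7, 7]
}}

```text
t: 20.85
eef_pos: [0.4696, -0.1887, 0.1215]
tool_rot: [0.194, 0.981, 0.0, -0.001]
contact_force: [0.5, 0.2, 1.2]
opening: 0.07
finger_force: 0.0
```

```bash
python3 d.py .476 -.19 .032; python3 w.py yellow .042 w10
```

```text
t 20.85 pos [ 0.4696 -0.1887  0.1215] dp cm [-0.66  0.12  8.95] axes [[-0.925, 0.381, -0.001], [0.381, 0.925, 0.001], [0.002, 0.0, -1.0]] j7 [ 0.13  0.35  0.21  2.06 -0.1   0.75  1.58]
yellow [317. 220.  31.  25. 170.] [ 0.4796 -0.1899  0.042 ]
```

View pics/w10.png

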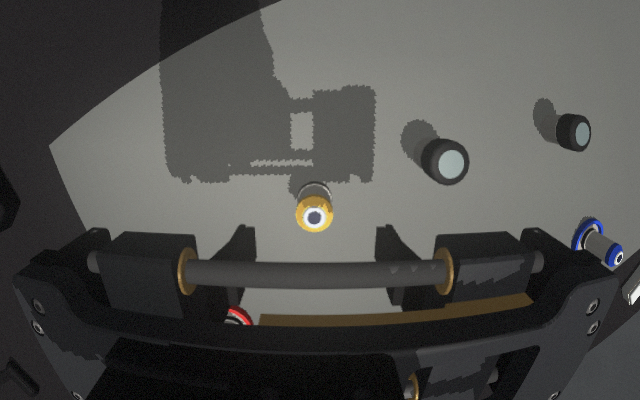

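The yellow objective is at (314,215), centred laterally, and the eyepiece at (445,161) is clear. I'll grip it.

Request:
{"name": "servo_tool", "arguments": {
  "dp": [
    [-0.6, 0.1, 2],
    [0, 0, 2.5],
    [0, 0, 2.5],
    [0, 0, 1.9],
    [0, 0, 0],
    [0, 0, 0],
    [0, 0, 0],
    [0, 0, 0],
    [0, 0, 0],
    [0, 0, 0]
  ],
  "twist": [
    [0, 0, 0],
    [0, 0, 0],
    [0, 0, 0],
    [0, 0, 0],
    [0, 0, 0],
    [0, 0, 0],
    [0, 0, 0],
    [0, 0, 0],
    [0, 0, 0],
    [0, 0, 0]
  ],
  "claw": [7, 7, 7, 7, 7, 2, 2, 2, 2, 2],
  "force": 20
}}

```text
t: 21.9
eef_pos: [0.4767, -0.1903, 0.0337]
tool_rot: [0.194, 0.981, 0.0, 0.001]
contact_force: [-0.7, -0.1, 0.2]
opening: 0.0378
finger_force: 0.0
```

Request:
{"name": "servo_tool", "arguments": {
  "dp": [
    [0, 0, 0],
    [0, 0, 0],
    [0, 0, 0],
    [0, 0, -1],
    [0, 0, -2],
    [0, 0, -2.5],
    [0, 0, -2.5],
    [0, 0, -2],
    [0, 0, 0]
  ],
  "twist": [
    [0, 0, 0],
    [0, 0, 0],
    [0, 0, 0],
    [0, 0, 0],
    [0, 0, 0],
    [0, 0, 0],
    [0, 0, 0],
    [0, 0, 0],
    [0, 0, 0]
  ],
  "claw": [2, 2, 2, 2, 2, 2, 2, 2, 2],
  "force": 30
}}

```text
t: 22.8
eef_pos: [0.4781, -0.1908, 0.1361]
tool_rot: [0.194, 0.981, -0.0, 0.003]
contact_force: [0.4, 0.1, -1.2]
opening: 0.0267
finger_force: 30.0
```

```bash
python3 d.py .647 -.083 .13
```

```text
t 22.8 pos [ 0.4781 -0.1908  0.1361] dp cm [-11.52  16.39   0.69] axes [[-0.925, 0.38, 0.006], [0.38, 0.925, -0.001], [-0.006, 0.001, -1.0]] j7 [ 0.12  0.33  0.22  2.03 -0.1   0.78  1.58]
```

Request:
{"name": "servo_tool", "arguments": {
  "dp": [
    [-1, 1.4, 0],
    [-1.6, 2.3, 0],
    [-1.6, 2.3, 0.5],
    [-1.6, 2.3, 0.8],
    [-1.6, 2.3, 0.8],
    [-1.6, 2.3, 0.8],
    [-1.5, 2.1, 1],
    [-1, 1.4, 1],
    [0, 0, 0.5],
    [0, 0, 0]
  ],
  "twist": [
    [0, 0, 0],
    [0, 0, 0],
    [0, 0, 0],
    [0, 0, 0],
    [0, 0, 0],
    [0, 0, 0],
    [0, 0, 0],
    [0, 0, 0],
    [0, 0, 0],
    [0, 0, 0]
  ],
  "claw": [2, 2, 2, 2, 2, 2, 2, 2, 2, 2]
}}

```text
t: 23.8
eef_pos: [0.6437, -0.0813, 0.0766]
tool_rot: [0.193, 0.981, -0.0, -0.002]
contact_force: [-0.2, -0.9, -1.2]
opening: 0.0265
finger_force: 30.0
```

```bash
python3 d.py .647 -.083 .037
```

```text
t 23.8 pos [ 0.6437 -0.0813  0.0766] dp cm [-0.39 -0.03  3.95] axes [[-0.925, 0.379, -0.005], [0.379, 0.925, 0.0], [0.005, -0.001, -1.0]] j7 [-0.06  0.6   0.17  1.75 -0.14  0.81  1.36]
```

Request:
{"name": "servo_tool", "arguments": {
  "dp": [
    [-0.2, 0, 0.3],
    [0, 0, 1.2],
    [0, 0, 1.1],
    [0, 0, 0.6],
    [0, 0, 0.4],
    [0, 0, 0.2],
    [0, 0, 0.1],
    [0, 0, 0],
    [0, 0, 0]
  ],
  "twist": [
    [0, 0, 0],
    [0, 0, 0],
    [0, 0, 0],
    [0, 0, 0],
    [0, 0, 0],
    [0, 0, 0],
    [0, 0, 0],
    [0, 0, 0],
    [0, 0, 0]
  ],
  "claw": [2, 2, 2, 2, 2, 2, 2, 2, 2]
}}

```text
t: 24.7
eef_pos: [0.6472, -0.083, 0.0406]
tool_rot: [0.194, 0.981, 0.0, 0.0]
contact_force: [-0.8, -0.4, -1.3]
opening: 0.0268
finger_force: 30.0
```

Request:
{"name": "servo_tool", "arguments": {
  "dp": [
    [0, 0, 0],
    [0, 0, 0],
    [0, 0, 0],
    [0, 0, 0],
    [0, 0, -1],
    [0, 0, -2],
    [0, 0, -2.5],
    [0, 0, -3],
    [0, 0, -3],
    [0, 0, 0]
  ],
  "twist": [
    [0, 0, 0],
    [0, 0, 0],
    [0, 0, 0],
    [0, 0, 0],
    [0, 0, 0],
    [0, 0, 0],
    [0, 0, 0],
    [0, 0, 0],
    [0, 0, 0],
    [0, 0, 0]
  ],
  "claw": [4, 6, 7, 7, 7, 7, 7, 7, 7, 7]
}}

```text
t: 25.7
eef_pos: [0.65, -0.0836, 0.161]
tool_rot: [0.194, 0.981, 0.001, 0.005]
contact_force: [0.9, -0.0, 1.0]
opening: 0.07
finger_force: 0.0
```

Request:
{"name": "servo_tool", "arguments": {
  "dp": [
    [3, 0, -2],
    [3, 0, -2],
    [3, 0, -2],
    [3, 0, 0],
    [3, 0, 0],
    [3, 0, 0],
    [0, 0, 0]
  ],
  "twist": [
    [0, 0, 0],
    [0, 0, 0],
    [0, 0, 0],
    [0, 0, 0],
    [0, 0, 0],
    [0, 0, 0],
    [0, 0, 0]
  ],
  "claw": [7, 7, 7, 7, 7, 7, 7]
}}

```text
t: 26.4
eef_pos: [0.4767, -0.0132, 0.2149]
tool_rot: [0.192, 0.981, 0.0, -0.002]
contact_force: [0.3, 0.4, -0.2]
opening: 0.0702
finger_force: 0.0
```

```bash
python3 - <<'E'
from h import *
HUE['yellow']=(20,36)
i=camera_info('scene');im=read_camera('scene')
cv2.imwrite('pics/end.png',np.vstack([cv2.resize(im[100:290,180:480,::-1],None,fx=2,fy=2)]))
cv2.imwrite('pics/top9.png',read_camera('top')[:,:,::-1])
E
```

```text
(no output)
```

View pics/end.png

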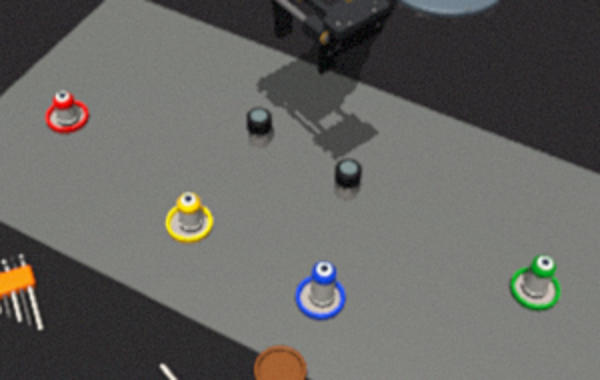

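View pics/top9.png

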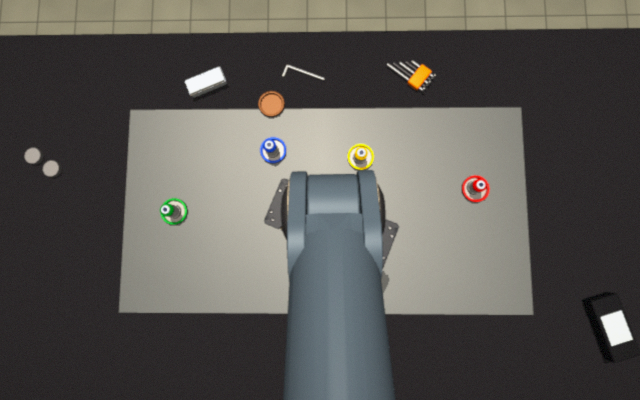

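Both views show all four objectives upright in their own dishes and both eyepieces still standing. Noses in the top view are at about red (480,185), yellow (361,154), green (165,210) and blue (269,146). I'll check the offsets numerically before handing in.

```bash
python3 - <<'E'
from h import *
i=camera_info('top');j=camera_info('scene')
T={'red':(480,185),'yellow':(361,154),'green':(165,210),'blue':(269,146)}
S={'red':(62,97),'yellow':(188,199),'green':(545,264),'blue':(324,269)}
D={'red':(.575,-.335),'yellow':(.647,-.083),'green':(.5245,.3345),'blue':(.6635,.1145)}
for c in T:
    a=plane(i,*T[c],H[c]+.004)[:2];b=plane(j,180+S[c][0]/2,100+S[c][1]/2,H[c]+.004)[:2]
    print(c,((a-D[c])*1e3).round(1),((b-D[c])*1e3).round(1))
E
```

```text
red [-0.2  3. ] [4.  5.3]
yellow [-5.6  1.6] [-0.4  3.3]
green [-3.4 -1. ] [1.4 1.3]
blue [-6.3  0. ] [-1.6  2.3]
```

All offsets are within about 7 mm, under the 12 mm limit, so I'll hand in.

```bash
python3 -c "
from bench import bot
print(bot.hand_in())"
```

```text
the job is handed in; nothing more can be done
None
```

I handed the job in at about 26.5 s of the 112 s allowed: all four objectives stand upright in their own-colour dishes, within about 7 mm of centre by camera against the 12 mm limit; the eyepieces look untouched, and the hand-in returned no verdict.

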